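# Fetch the jig block from between the bottle and the tamper

## Task

The small jig block with the two nails is boxed in between the glue bottle and the steel tamper in the wooden bench caddy. Stand the bottle and the tamper upright on the grey ribbed rubber mat first, then lay the jig block flat, nails up, in the middle of the black tray, and only then put the bottle and the tamper back upright, each on the very spot in the caddy that it came from (they must not change places). Do not topple anything, and leave the red blade dispenser and the small wooden cube alone.

Things in the scene. Friction and masses are not known exactly. Their poses are not given: they have to be found in the camera images.
- bottle_mid (a point): Needle-nose glue bottle, red cap, upright, 110 mm tall, loose, 45 g. White round body 29 mm across up to 64 mm above its underside; neck 20 mm across from 62 to 80 mm; thin nozzle and cap (9 mm) above. The point is on its axis, half-way up, 55 mm above its underside; z up. A good grip is 68 mm above the underside. At the start it stands on one of the caddy's cork discs; which one varies.
- tamper_mid (a point): Steel hand tamper, upright on its round black foot, 166 mm tall, loose, about 0.6 kg. Foot 51 mm across and 34 mm high, narrowing above 46 mm to a round handle at most 28 mm across from 58 mm to the top. The point is on its axis, half-way up, 83 mm above its underside; z up. A good grip is 128 mm above the underside. At the start it stands on the caddy's other cork disc.
- jig_mid (a point): Dark wooden jig block, 30 (its x) x 55 (its y) x 18 mm high, two thin nails standing 20 mm out of its top, loose, about 30 g. The point is the centre of the wood, 9 mm above its underside; z up. It lies between bottle and tamper, which leave 4 to 16 mm beside it, the caddy's walls 6 mm at its ends; with both gone, pinch it across its 30 mm width, mid-way between the nails.
- caddy: Fixed wooden caddy: a straight channel 190 mm long (its x), 88 mm wide (its y), open at both ends, floor 6 mm thick, two side walls 10 mm thick whose tops are 36 mm above the bench. Two flush cork discs, 56 mm across, lie at x = -45 and +45 mm on its floor: on them stand the bottle and the tamper, the jig block between them. Origin: centre of its underside, on the bench top.
- mat: Fixed flat grey ribbed rubber mat, 90 mm (its x) x 180 mm (its y) x 4 mm thick, between the caddy and the robot, beside the tray: the side area. Origin: centre of its underside, on the bench top.
- tray: Fixed shallow black tray, 75 mm (its x) x 130 mm (its y) outside, walls 3 mm thick and 16 mm high, floor 2 mm thick, beside the rubber mat, its long side roughly across the long side of the mat. Origin: centre of its underside, on the bench top.
- cutter_case: Red blade dispenser, 31 x 78 x 19 mm, loose, a bystander. Origin: centre of its underside.
- wood_cube: Oak cube offcut, 24 x 24 x 22 mm, loose, a bystander. Origin: centre of its underside.
Not all that is in view belongs to the job. What is meant by the part that bears bottle_mid is not orange, and is the smaller of those in its own colour.

How it is judged:
By the outcome, as a careful person would: the job done as asked, in the order asked, and still so for the second after the job is handed in, with the robot touching nothing.
It also fails if it takes over 120 s, if anything falls off the work surface, if the arm or the gripper's body presses on something with over 40 N, if the wrist force passes 120 N, or if a joint passes its speed limit or range.

## Robot

A 7-joint arm with a two-finger parallel gripper is mounted at the origin on a cart in front of the work surface, level with it; the furniture and walls round the work are solid. World frame = base frame: x ahead of the robot, y to its left, z up, the work surface at z = 0. Lengths are in m, angles in rad, forces in N, time in s.
With the tool pointing down it reaches from about 0.4 to 0.75 m from the base axis. Payload 19.5 kg.
Tool frame: the origin (TCP) lies at the centre of the arm's flange, where the gripper is bolted on; the fingertips stand 173 mm ahead of it and the grasp point (between the pads) lies 155 mm ahead of it; x points along the fingers, z is the direction in which the jaws open and shut, and the axes are right-handed (so a half turn about x gives the same grasp; the last joint's range is limited). The gripper opens to 85 mm and grips with 20 to 120 N. Pads are 22 mm wide; open, the fingers measure 114 mm over their backs; the gripper's body (76 mm by 85 mm) begins 54 mm behind the grasp point. The pads swing forward as they close: fully open they stand 13 mm farther back than shut.
Start: joints at [-1.166, 0.707, -0.028, 1.485, 0.022, 0.951, -0.075], TCP at [0.248, 0.519, 0.405] pointing down, gripper open.
Joint ranges: [-2.71, 2.71], [-0.32, 2.16], [-1.57, 1.52], [0, 2.45], [-1.46, 4.6], [0, 2.02], [-2.83, 2.83]. Speed limits (rad/s): [1.89, 1.89, 2.57, 2.57, 3.01, 3.01, 3.01].

## Interface

Orientations are given as a 3x3 rotation matrix whose columns are the frame's x, y, z axes.
In Python, from bench import read_state, viewer, manip, finder gives the robot as it stands.
- The arm moves only by the tool play_rows, never from a script. Its arguments are lists of equal length, an entry for each row: "offset": the shift along the world's x, y, z as a fraction of full scale, a list of three; "turn": the turn about the world's z as a fraction of full scale; "hand": the opening, from 0 (shut) to 1 (fully open). A call has 1 to 20 rows; each row is the pose to reach, as a shift and turn from the pose commanded when the call began, turning the shorter way round; what a row does not reach only later rows make up. Full scale, the value 1, is 0.25 m for a shift and pi rad for a turn. A row lasts 1/8 s, in which the tool goes at most 62.5 mm and 10.7 degrees, less where a joint would pass 70% of its speed; a pose out of reach is approached as far as the arm can. A call with a number of a shift or a turn outside -1 to 1 is refused whole. A call with a gripper value outside its range is refused whole. The fingers move at their own pace and stop on an object; "force" is the grip in N (left out, the last holds). Time passes only in rows, so rows that repeat a pose let the fingers close. It gives the time, the measured TCP pose, the force and the opening at its end, in the units of the state.
- read_state(): the state, without advancing time (a new reading comes with each control period).
- viewer.get_image(name): name is "side" or "top" or "wrist"; returns a dict with "pixels" (400x640x3 uint8, red, green, blue), "depth" (400x640 float32, m along the optical axis (not along the pixel's ray), 0 where there is no reading), "intrinsics" (3x3 intrinsics, pixels), "xyz" and "attitude" of the camera in the world. Camera axes: x right, y down, z forward; pixel columns grow to the right and rows downward; lengths in m; the calibration is good to about 2 mm. The wrist camera is an equidistant fisheye: a pixel r from the principal point sees the ray r / f radians off the axis. A picture is of the moment at which its call begins.
- manip.finish_job(): hands the job in, once; it reports no verdict.
Trained networks look in the newest picture that a camera, given by its name, has taken for a name from the list of things; names that differ only in an ending like _2 or _b are one class to them, and where a whole thing is asked for, a point or a joint stands for the part that bears it (a point fixed in the world has none). Each returns a list of dicts, best first, with "confidence" (0 to 1); they miss things now and then, are a little off and sometimes report something else, mostly with a low value. They report only what shows in the picture. A call takes as long as a camera call. They do not tell look-alikes from the thing itself.
- finder.cut_out(camera, thing): "region" (400x640 bool, what is visible of it).
- finder.place_of(camera, thing): "position" ([x, y, z] in m, in the coordinates of the camera as it stood for that picture, good to about 4 mm: a listed point, or the origin of a listed thing).
The state is a dict: "time": time; "joints": joint angles; "joint_velocities": joint speeds; "joint_torque": joint torques, N m; "ee_pos": TCP position; "tool_rot": TCP orientation; "contact_force": force on the tool from outside, world axes, zero at the start; "torque": the same for the moment, N m; "opening": finger opening in m.
Only numpy, scipy, OpenCV 4.12 (cv2) and the standard library are available. Lean on these libraries where they do the work, as an engineer would, in place of code of your own. Each camera call takes 0.05 s, during which the arm holds its last target. There are 200 camera calls.

## Working session

There is one attempt and no reset: what is moved stays moved. The work goes in short steps, Python scripts to look and compute and a tool call to move; the robot and the scene stay as the last step left them, time stands still between calls to the robot, and variables do not carry over. Pictures are saved under pics/ and viewed, about 12 in all and at most 16, crops included, and the job is handed in when it is done.

Besides the shell and the picture viewer there is one more tool, called after ">>>" as name(argument=value, ...), one argument or row to a line, values as JSON. play_rows: Moves the arm, as the interface text tells. Its arguments: {"type":"object","properties":{"offset":{"type":"array"},"turn":{"type":"array"},"hand":{"type":"array"},"force":{"type":"number"}},"required":["offset","turn","hand"]}

```bash
mkdir -p pics
cat > h.py <<'E'
import numpy as np, cv2
from bench import read_state, viewer, manip, finder
def save(im,name,crop=None,scale=1):
    p=im["pixels"][...,::-1]
    if crop: p=p[crop[0]:crop[1],crop[2]:crop[3]]
    cv2.imwrite("pics/"+name,cv2.resize(p,None,fx=scale,fy=scale))
def w(im,p): return np.array(im["attitude"])@np.array(p)+np.array(im["xyz"])
def cloud(im):
    K=np.array(im["intrinsics"]);d=im["depth"];v,u=np.mgrid[:400,:640]
    P=np.stack([(u-K[0,2])/K[0,0]*d,(v-K[1,2])/K[1,1]*d,d],-1)
    return P@np.array(im["attitude"]).T+np.array(im["xyz"])
def find(cam,things):
    im=viewer.get_image(cam)
    for t in things:
        for r in finder.place_of(cam,t)[:4]: print(cam,t,round(r["confidence"],2),np.round(w(im,r["position"]),4))
    return im
E
python3 - <<'E'
from h import *
s=read_state();print(s)
T=["bottle_mid","tamper_mid","jig_mid","caddy","mat","tray","cutter_case","wood_cube"]
for c in ["top","side"]:
    im=find(c,T);save(im,c+"0.png");print(im["xyz"],im["attitude"])
E
```

```text
{'time': 0.0, 'joints': array([-1.16569549,  0.70709838, -0.02765475,  1.48498707,  0.02200266,
        0.95089105, -0.07552055]), 'joint_velocities': array([-6.42235343e-04,  1.42716740e-03, -1.80233347e-03,  4.11015465e-04,
       -8.13723841e-04,  3.83122136e-04, -1.59506185e-05]), 'joint_torque': array([-1.02754264e-03, -8.83212376e+01,  1.23454303e+00, -2.36168969e+01,
        1.68842805e-02,  6.52019036e-03, -7.65984123e-05]), 'ee_pos': array([0.24839994, 0.51849981, 0.40423248]), 'tool_rot': array([[-4.56555311e-04, -9.01838172e-01,  4.32073724e-01],
       [-9.80692220e-04,  4.32073965e-01,  9.01837639e-01],
       [-9.99999415e-01, -1.19925763e-05, -1.08169134e-03]]), 'contact_force': array([-0.6058971 , -0.31157006,  0.18354961]), 'torque': array([0.02297673, 0.00534607, 0.02063056]), 'opening': 0.085774030951311}
top bottle_mid 0.75 [ 0.7089 -0.3383  0.0741]
top bottle_mid 0.54 [ 0.5945 -0.3342  0.0604]
top bottle_mid 0.54 [ 0.6144 -0.4292  0.0562]
top tamper_mid 0.86 [ 0.5988 -0.2447  0.0926]
top jig_mid 0.75 [ 0.5973 -0.2855  0.0139]
top caddy 0.8 [ 0.5992 -0.2875  0.000
[... 321 characters left out ...]
01186684 -0.10386771 -0.99452033]]
side bottle_mid 0.91 [ 0.5973 -0.3364  0.0576]
side bottle_mid 0.68 [ 0.6048 -0.4358  0.0574]
side bottle_mid 0.58 [ 0.7069 -0.3426  0.0672]
side bottle_mid 0.15 [ 0.4117 -0.3565  0.0007]
side tamper_mid 0.87 [ 0.5972 -0.2434  0.0897]
side jig_mid 0.6 [ 0.6015 -0.2887  0.0108]
side caddy 0.68 [ 5.984e-01 -2.883e-01  1.000e-04]
side mat 0.69 [ 4.145e-01 -3.596e-01  4.000e-04]
side tray 0.87 [ 0.4142 -0.1352  0.0017]
side cutter_case 0.64 [ 0.5653 -0.5159 -0.0029]
side wood_cube 0.59 [ 0.5322 -0.1123  0.0018]
[0.40124106 0.44444338 0.58957779] [[-0.9821938  -0.11086096  0.15167458]
 [-0.18764687  0.5395136  -0.82080067]
 [ 0.00916425 -0.83464659 -0.55070962]]
```

View pics/top0.png

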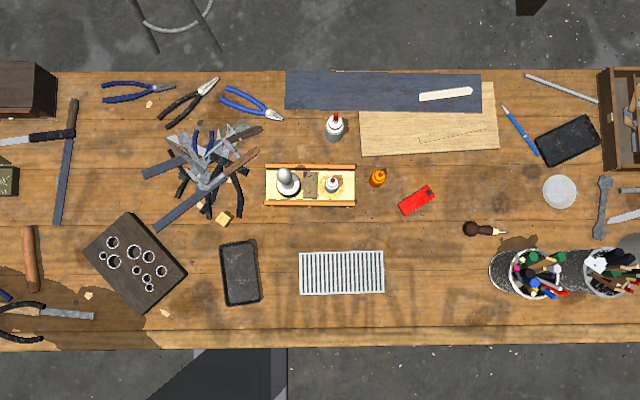

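View pics/side0.png

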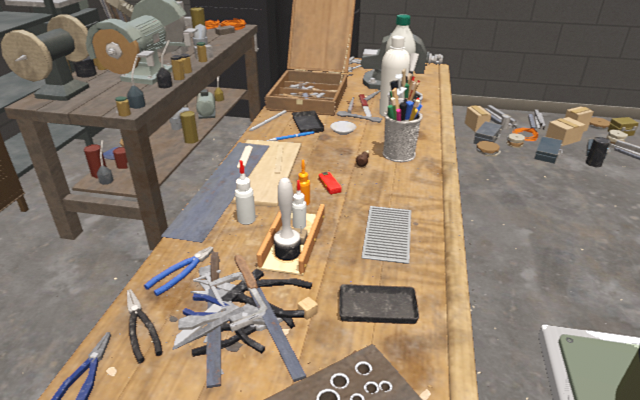

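The top view shows the tamper at (288,182), the jig at (311,184) and the small white bottle at (333,184), all in the caddy. The look-alikes are a bigger white bottle at (335,127) and an orange one at (378,177). The mat is at (342,272) and the tray at (240,273). Next I'll measure axes and orientations from depth.

```bash
cat >> h.py <<'E'
def circ(P):
    A=np.c_[2*P[:,:2],np.ones(len(P))];s=np.linalg.lstsq(A,(P[:,:2]**2).sum(1),rcond=None)[0]
    return np.r_[s[:2],np.sqrt(s[2]+s[0]**2+s[1]**2)].round(4)
def seg(cam,im,t,near):
    C=cloud(im);best=None
    for r in finder.cut_out(cam,t):
        P=C[r["region"]&(im["depth"]>0)]
        d=np.linalg.norm(np.median(P,0)[:2]-near)
        if best is None or d<best[0]: best=(d,P)
    return best[1]
E
python3 - <<'E'
from h import *
im=viewer.get_image("top")
for t,n in [("caddy",(.6,-.288)),("mat",(.415,-.357)),("tray",(.416,-.138)),("jig_mid",(.6,-.287)),("cutter_case",(.566,-.514)),("wood_cube",(.53,-.108))]:
    P=seg("top",im,t,n); r=cv2.minAreaRect(P[:,:2].astype(np.float32));print(t,len(P),np.round(r[0],4),np.round(r[1],4),round(r[2],1),np.percentile(P[:,2],[5,50,95]).round(3))
    if t=="caddy":
        for z0,z1 in [(.03,.04)]:
            Q=P[(P[:,2]>z0)&(P[:,2]<z1)];r=cv2.minAreaRect(Q[:,:2].astype(np.float32));print(" tops",np.round(r[0],4),np.round(r[1],4),r[2])
for c in ["top","side"]:
    im=viewer.get_image(c);C=cloud(im).reshape(-1,3)
    for nm,n,bands in [("bottle",(.597,-.336),[(.03,.066),(.072,.084),(.095,.115)]),("tamper",(.598,-.244),[(.015,.038),(.07,.16),(.12,.17)])]:
        D=C[np.hypot(C[:,0]-n[0],C[:,1]-n[1])<.028]
        for a,b in bands:
            Q=D[(D[:,2]>a)&(D[:,2]<b)]
            if len(Q)>5: print(c,nm,a,b,len(Q),Q[:,:2].mean(0).round(4),circ(Q))
E
```

```text
caddy 2734 [ 0.6027 -0.2866] [0.1935 0.0979] 89.1 [0.003 0.008 0.037]
 tops [ 0.5988 -0.2875] [0.1865 0.0885] 88.7939224243164
mat 3618 [ 0.4148 -0.3528] [0.0912 0.1786] 1.0 [0.001 0.004 0.007]
tray 2258 [ 0.4153 -0.1377] [0.1314 0.0796] 8.3 [-0.     0.003  0.015]
jig_mid 374 [ 0.5997 -0.2877] [0.0275 0.0548] 89.4 [0.021 0.024 0.027]
cutter_case 533 [ 0.5659 -0.5131] [0.031  0.0789] 31.2 [0.011 0.015 0.018]
wood_cube 116 [ 0.5293 -0.1063] [0.0224 0.0215] 52.3 [0.019 0.022 0.025]
top bottle 0.03 0.066 80 [ 0.59   -0.3321] [ 0.5965 -0.333   0.0131]
top bottle 0.072 0.084 57 [ 0.5948 -0.3327] [ 0.5967 -0.3327  0.0085]
top bottle 0.095 0.115 13 [ 0.5953 -0.3333] [ 0.5964 -0.3331  0.003 ]
top tamper 0.015 0.038 61 [ 0.5848 -0.2492] [ 0.5986 -0.2429  0.0248]
top tamper 0.07 0.16 100 [ 0.5919 -0.247 ] [ 0.5984 -0.2435  0.0122]
top tamper 0.12 0.17 172 [ 0.5942 -0.2455] [ 0.5972 -0.2441  0.0105]
side bottle 0.03 0.066 229 [ 0.5948 -0.3245] [ 0.5969 -0.3312  0.0113]
side bottle 0.072 0.084 74 [ 0.5965 -0.3292] [ 0.5974 -0.3325  0.0082]
side bottle 0.095 0.115 37 [ 0.5977 -0.3321] [ 0.5981 -0.3326  0.003 ]
side tamper 0.015 0.038 286 [ 0.5947 -0.2261] [ 0.5997 -0.2439  0.0244]
side tamper 0.07 0.16 524 [ 0.5972 -0.2357] [ 0.5984 -0.2402  0.009 ]
side tamper 0.12 0.17 395 [ 0.5971 -0.2357] [ 0.5984 -0.2403  0.0096]
```

>>> play_rows(
  offset=[
    [0.4,-0.5,0],
    [0.8,-0.96,0],
    [0.8,-0.96,0],
    [0.8,-0.96,0],
    [0.8,-0.96,0],
    [0.8,-0.96,0],
    [0.8,-0.96,0],
    [0.8,-0.96,0],
  ],
  turn=[-0.18,-0.364,-0.364,-0.364,-0.364,-0.364,-0.364,-0.364],
  hand=[1,1,1,1,1,1,1,1],
  force=30,
)

```text
time: 2.35
ee_pos: [0.448, 0.2793, 0.4046]
tool_rot: [[-0.0, 0.014, 1.0], [0.0, 1.0, -0.014], [-1.0, 0.0, -0.0]]
contact_force: [-0.3, -0.1, 0.1]
opening: 0.0854
```

>>> play_rows(
  offset=[
    [0.2,-1,0],
    [0.2,-1,0],
    [0.2,-1,0],
    [0.2,-1,0],
    [0.2,-1,0],
    [0.2,-1,0],
    [0.2,-1,0],
  ],
  turn=[0,0,0,0,0,0,0],
  hand=[1,1,1,1,1,1,1],
)

```text
time: 3.22
ee_pos: [0.4983, 0.0301, 0.4046]
tool_rot: [[-0.0, 0.016, 1.0], [0.001, 1.0, -0.016], [-1.0, 0.001, -0.0]]
contact_force: [-0.2, -0.6, -0.1]
opening: 0.0856
```

>>> play_rows(
  offset=[
    [0.2,-1,0],
    [0.2,-1,0],
    [0.2,-1,0],
    [0.2,-1,0],
    [0.2,-1,0],
    [0.2,-1,0],
    [0.2,-1,0],
  ],
  turn=[0,0,0,0,0,0,0],
  hand=[1,1,1,1,1,1,1],
)

```text
time: 4.1
ee_pos: [0.5488, -0.2196, 0.4048]
tool_rot: [[0.0, 0.017, 1.0], [0.001, 1.0, -0.017], [-1.0, 0.001, 0.0]]
contact_force: [-1.0, 0.6, 1.1]
opening: 0.0854
```

>>> play_rows(
  offset=[
    [0.19,-0.4,0],
    [0.192,-0.453,0],
    [0.192,-0.453,-0.3],
    [0.192,-0.453,-0.3],
    [0.192,-0.453,-0.3],
    [0.192,-0.453,-0.3],
  ],
  turn=[0,0,0,0,0,0],
  hand=[1,1,1,1,1,1],
)

```text
time: 4.85
ee_pos: [0.5968, -0.3341, 0.332]
tool_rot: [[0.002, 0.019, 1.0], [-0.001, 1.0, -0.019], [-1.0, -0.001, 0.002]]
contact_force: [0.5, -0.2, 0.8]
opening: 0.0857
```

Run:
```python
from h import *
s=read_state();print(s["ee_pos"])
im=find("wrist",["bottle_mid","tamper_mid"]);save(im,"w1.png");print(im["xyz"],im["attitude"],im["intrinsics"])
```

```text
[ 0.59684843 -0.33408426  0.33202478]
wrist bottle_mid 0.94 [ 0.5999 -0.3355  0.0581]
wrist bottle_mid 0.67 [ 0.7123 -0.3464  0.0711]
wrist bottle_mid 0.6 [ 0.6151 -0.4312  0.054 ]
wrist tamper_mid 0.67 [ 0.6017 -0.2884  0.0149]
[ 0.59882525 -0.2648697   0.30141518] [[ 0.99983972 -0.01755554 -0.00351387]
 [-0.01784676 -0.96162542 -0.27378466]
 [ 0.00142741  0.27380348 -0.9617846 ]] [[309.70691629   0.         323.24229167]
 [  0.         309.70691629 201.02322891]
 [  0.           0.           1.        ]]
```

View pics/w1.png

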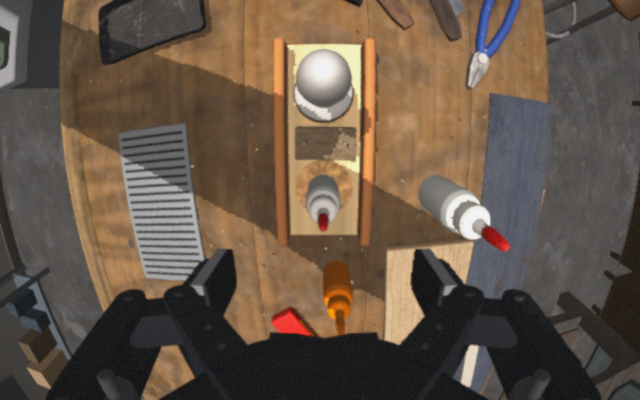

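The bottle in the caddy is at (322,200), centred between the open fingers. I'll descend and grip.

>>> play_rows(
  offset=[
    [0,0.004,-0.15],
    [0,0.004,-0.3],
    [0,0.004,-0.38],
    [0,0.004,-0.412],
    [0,0.004,-0.412],
    [0,0.004,-0.412],
    [0,0.004,-0.412],
    [0,0.004,-0.412],
    [0,0.004,-0.412],
    [0,0.004,-0.412],
    [0,0.004,-0.412],
    [0,0.004,-0.412],
  ],
  turn=[0,0,0,0,0,0,0,0,0,0,0,0],
  hand=[1,1,1,1,1,0,0,0,0,0,0,0],
  force=25,
)

```text
time: 6.5
ee_pos: [0.5965, -0.3338, 0.2271]
tool_rot: [[0.0, 0.02, 1.0], [-0.0, 1.0, -0.02], [-1.0, -0.0, 0.0]]
contact_force: [-0.1, 0.1, 5.3]
opening: 0.0271
```

>>> play_rows(
  offset=[
    [0,0,0],
    [0,0,0],
    [0,0,0],
    [0,0,0.04],
    [0,0,0.1],
    [0,0,0.2],
    [0,0,0.2],
  ],
  turn=[0,0,0,0,0,0,0],
  hand=[0,0,0,0,0,0,0],
)

```text
time: 7.38
ee_pos: [0.5968, -0.334, 0.2793]
tool_rot: [[0.003, 0.02, 1.0], [-0.002, 1.0, -0.02], [-1.0, -0.002, 0.003]]
contact_force: [-0.5, 0.8, -0.1]
opening: 0.027
```

Run:
```python
from h import *
s=read_state();print(s["ee_pos"],s["contact_force"],s["opening"])
im=viewer.get_image("wrist");save(im,"w2.png",(120,360,180,500),2)
C=cloud(viewer.get_image("side")).reshape(-1,3)
D=C[np.hypot(C[:,0]-.597,C[:,1]+.333)<.022]
for a in np.arange(.01,.17,.01):
    Q=D[(D[:,2]>a)&(D[:,2]<a+.01)]
    if len(Q): print(round(a,3),len(Q),Q.mean(0).round(4))
```

```text
[ 0.59675743 -0.33395205  0.27932021] [-0.51098236  0.82199297 -0.09682275] 0.02701489549886185
0.05 14 [ 0.5939 -0.3234  0.0585]
0.06 60 [ 0.5944 -0.3244  0.0649]
0.07 50 [ 0.5934 -0.324   0.075 ]
0.08 57 [ 0.5933 -0.3238  0.085 ]
0.09 55 [ 0.5932 -0.3236  0.0948]
0.1 64 [ 0.5939 -0.3229  0.1052]
0.11 97 [ 0.5955 -0.3267  0.1148]
0.12 83 [ 0.5963 -0.3263  0.1253]
0.13 95 [ 0.5973 -0.3285  0.1343]
0.14 50 [ 0.6016 -0.3298  0.1442]
0.15 54 [ 0.6009 -0.3298  0.1551]
0.16 32 [ 0.5988 -0.3263  0.1643]
```

View pics/w2.png

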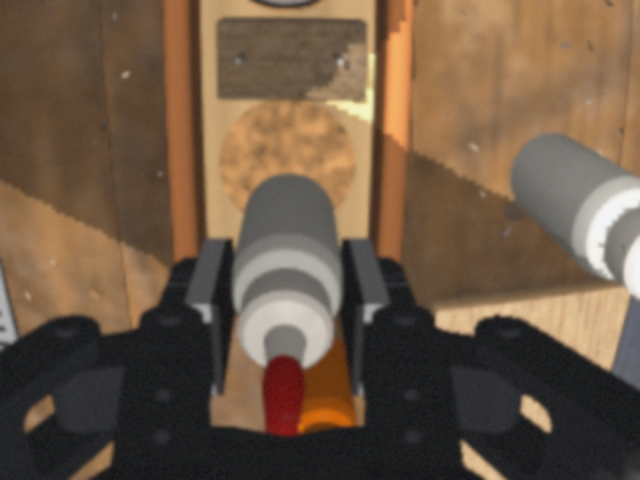

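The bottle is held upright, its cap at (285,390) in the crop, and its cork disc is now bare at (290,150). I'll carry it to the mat.

>>> play_rows(
  offset=[
    [0,0,0.1],
    [0,0,0.2],
    [-0.1,-0.03,0.2],
    [-0.2,-0.08,0.2],
    [-0.3,-0.12,0.2],
    [-0.4,-0.16,0.2],
    [-0.5,-0.2,0.2],
    [-0.6,-0.25,0.2],
    [-0.68,-0.28,0.2],
    [-0.728,-0.296,0.15],
    [-0.728,-0.296,0.05],
    [-0.728,-0.296,-0.04],
    [-0.728,-0.296,-0.12],
    [-0.728,-0.296,-0.17],
    [-0.728,-0.296,-0.19],
    [-0.728,-0.296,-0.19],
    [-0.728,-0.296,-0.19],
  ],
  turn=[0,0,0,0,0,0,0,0,0,0,0,0,0,0,0,0,0],
  hand=[0,0,0,0,0,0,0,0,0,0,0,0,0,0,0,0,0],
)

```text
time: 9.6
ee_pos: [0.4145, -0.4078, 0.2297]
tool_rot: [[0.0, 0.02, 1.0], [-0.001, 1.0, -0.02], [-1.0, -0.0, 0.0]]
contact_force: [0.4, 0.4, -0.4]
opening: 0.0267
```

>>> play_rows(
  offset=[
    [0,0,-0.008],
    [0,0,-0.016],
    [0,0,-0.016],
    [0,0,-0.016],
    [0,0,-0.016],
  ],
  turn=[0,0,0,0,0],
  hand=[0,0,0,0,0],
)

```text
time: 10.22
ee_pos: [0.4145, -0.4077, 0.2252]
tool_rot: [[-0.0, 0.02, 1.0], [-0.0, 1.0, -0.02], [-1.0, -0.0, -0.0]]
contact_force: [0.7, 0.3, -0.4]
opening: 0.0269
```

>>> play_rows(
  offset=[
    [0,0,-0.003],
    [0,0,-0.005],
    [0,0,-0.005],
    [0,0,-0.005],
  ],
  turn=[0,0,0,0],
  hand=[0,0,0,0],
)

```text
time: 10.72
ee_pos: [0.4147, -0.4078, 0.2248]
tool_rot: [[0.001, 0.019, 1.0], [-0.001, 1.0, -0.019], [-1.0, -0.001, 0.001]]
contact_force: [-1.0, 2.9, 18.0]
opening: 0.0267
```

>>> play_rows(
  offset=[
    [0,0,0.003],
    [0,0,0.003],
    [0,0,0.003],
    [0,0,0.003],
    [0,0,0.003],
    [0,0,0.003],
    [0,0,0.003],
    [0,0,0.003],
    [0,0,0.1],
    [0,0,0.3],
    [0,0,0.5],
    [0,0,0.7],
    [0,0,0.7],
    [0,0,0.7],
  ],
  turn=[0,0,0,0,0,0,0,0,0,0,0,0,0,0],
  hand=[0,0,0.3,0.6,0.8,0.8,0.8,0.8,0.8,0.9,1,1,1,1],
)

```text
time: 12.48
ee_pos: [0.4144, -0.4076, 0.3985]
tool_rot: [[-0.0, 0.019, 1.0], [0.0, 1.0, -0.019], [-1.0, 0.0, -0.0]]
contact_force: [0.5, 0.7, -0.7]
opening: 0.0857
```

Run:
```python
from h import *
im=viewer.get_image("side")
C=cloud(im).reshape(-1,3)
for n,bands in [((.415,-.408),[(.02,.06),(.066,.08),(.09,.112)]),((.5985,-.2425),[(.02,.038),(.06,.1),(.12,.165)])]:
  D=C[np.hypot(C[:,0]-n[0],C[:,1]-n[1])<.03]
  for a,b in bands:
    Q=D[(D[:,2]>a)&(D[:,2]<b)]
    if len(Q)>5: print(a,len(Q),circ(Q))
print(read_state()["ee_pos"],read_state()["contact_force"])
save(im,"s2.png",(120,320,200,460),2.4)
```

```text
0.02 232 [ 0.4162 -0.407   0.0128]
0.066 66 [ 0.4161 -0.4071  0.0087]
0.09 36 [ 0.4161 -0.4075  0.0031]
0.02 227 [ 0.5996 -0.2434  0.024 ]
0.06 159 [ 0.5992 -0.2424  0.0069]
0.12 350 [ 0.599  -0.242   0.0109]
[ 0.41436584 -0.40758475  0.39808561] [ 0.19475991  0.35791418 -0.67202871]
```

View pics/s2.png

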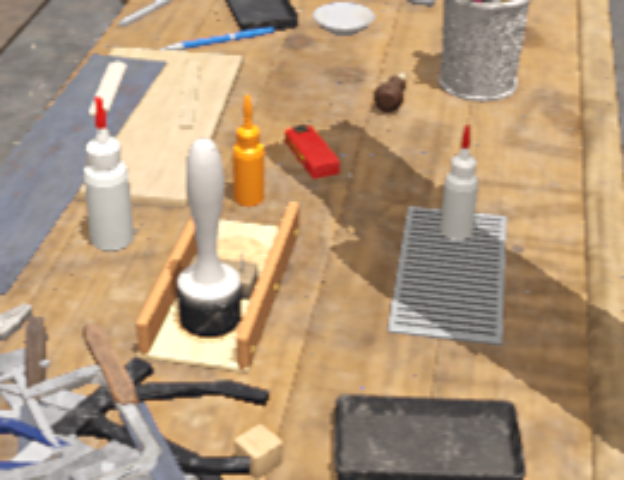

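The bottle stands upright on the mat at (460,195) in this crop, and the tamper at (205,240) is undisturbed. Next is the tamper.

>>> play_rows(
  offset=[
    [0.2,0.18,0],
    [0.4,0.36,0],
    [0.6,0.54,0],
    [0.736,0.66,0],
    [0.736,0.66,0],
    [0.736,0.66,-0.15],
    [0.736,0.66,-0.3],
    [0.736,0.66,-0.4],
    [0.736,0.66,-0.438],
    [0.736,0.66,-0.438],
    [0.736,0.66,-0.438],
    [0.736,0.66,-0.438],
    [0.736,0.66,-0.438],
    [0.736,0.66,-0.438],
    [0.736,0.66,-0.438],
    [0.736,0.66,-0.438],
    [0.736,0.66,-0.438],
    [0.736,0.66,-0.438],
  ],
  turn=[0,0,0,0,0,0,0,0,0,0,0,0,0,0,0,0,0,0],
  hand=[1,1,1,1,1,1,1,1,1,1,0,0,0,0,0,0,0,0],
  force=80,
)

```text
time: 14.78
ee_pos: [0.5987, -0.2427, 0.2901]
tool_rot: [[0.001, 0.02, 1.0], [-0.0, 1.0, -0.02], [-1.0, -0.0, 0.001]]
contact_force: [-0.2, 0.8, 6.3]
opening: 0.0256
```

>>> play_rows(
  offset=[
    [0,0,0],
    [0,0,0.02],
    [0,0,0.06],
    [0,0,0.12],
    [0,0,0.2],
    [0,0,0.28],
    [0,0,0.32],
    [0,0,0.32],
    [0,0,0.32],
  ],
  turn=[0,0,0,0,0,0,0,0,0],
  hand=[0,0,0,0,0,0,0,0,0],
)

```text
time: 15.9
ee_pos: [0.5983, -0.2426, 0.3688]
tool_rot: [[-0.001, 0.02, 1.0], [0.0, 1.0, -0.02], [-1.0, 0.0, -0.001]]
contact_force: [-0.1, -0.2, -7.2]
opening: 0.0251
```

Run:
```python
from h import *
im=viewer.get_image("side")
C=cloud(im).reshape(-1,3)
D=C[np.hypot(C[:,0]-.5985,C[:,1]+.2425)<.032]
print("lowest",np.sort(D[(D[:,2]>.04),2])[:15].round(3))
for a,b in [(.09,.118),(.15,.19)]:
    Q=D[(D[:,2]>a)&(D[:,2]<b)]; print(a,len(Q),circ(Q))
im=find("top",["jig_mid","bottle_mid"])
```

```text
lowest [0.084 0.085 0.085 0.085 0.085 0.085 0.085 0.086 0.086 0.086 0.086 0.086
 0.086 0.086 0.086]
0.09 397 [ 0.5988 -0.2433  0.0241]
0.15 195 [ 0.598  -0.2411  0.0071]
top jig_mid 0.57 [ 0.5992 -0.2828  0.0147]
top bottle_mid 0.87 [ 0.7095 -0.341   0.0738]
top bottle_mid 0.79 [ 0.6152 -0.4284  0.0555]
top bottle_mid 0.48 [ 0.4113 -0.404   0.0594]
```

>>> play_rows(
  offset=[
    [-0.05,-0.02,0],
    [-0.13,-0.05,0],
    [-0.22,-0.08,0],
    [-0.31,-0.11,0],
    [-0.4,-0.14,0],
    [-0.49,-0.175,0],
    [-0.58,-0.21,0],
    [-0.66,-0.235,0],
    [-0.71,-0.255,0],
    [-0.733,-0.262,0],
    [-0.733,-0.262,0],
    [-0.733,-0.262,-0.06],
    [-0.733,-0.262,-0.13],
    [-0.733,-0.262,-0.2],
    [-0.733,-0.262,-0.26],
    [-0.733,-0.262,-0.295],
    [-0.733,-0.262,-0.305],
    [-0.733,-0.262,-0.312],
    [-0.733,-0.262,-0.312],
    [-0.733,-0.262,-0.312],
  ],
  turn=[0,0,0,0,0,0,0,0,0,0,0,0,0,0,0,0,0,0,0,0],
  hand=[0,0,0,0,0,0,0,0,0,0,0,0,0,0,0,0,0,0,0,0],
)

```text
time: 18.6
ee_pos: [0.4152, -0.3082, 0.2917]
tool_rot: [[0.0, 0.02, 1.0], [-0.0, 1.0, -0.02], [-1.0, -0.0, 0.0]]
contact_force: [-0.8, 0.5, -7.5]
opening: 0.0253
```

>>> play_rows(
  offset=[
    [0,0,-0.005],
    [0,0,-0.01],
    [0,0,-0.013],
    [0,0,-0.013],
    [0,0,-0.013],
  ],
  turn=[0,0,0,0,0],
  hand=[0,0,0,0,0],
)

```text
time: 19.23
ee_pos: [0.4152, -0.3082, 0.2882]
tool_rot: [[-0.0, 0.02, 1.0], [-0.0, 1.0, -0.02], [-1.0, -0.0, -0.0]]
contact_force: [1.0, -0.2, -4.7]
opening: 0.0255
```

>>> play_rows(
  offset=[
    [0,0,-0.002],
    [0,0,-0.002],
    [0,0,-0.002],
    [0,0,-0.002],
    [0,0,-0.002],
    [0,0,-0.002],
    [0,0,-0.002],
    [0,0,-0.002],
    [0,0,-0.002],
    [0,0,0.1],
    [0,0,0.25],
    [0,0,0.4],
    [0,0,0.5],
    [0,0,0.5],
  ],
  turn=[0,0,0,0,0,0,0,0,0,0,0,0,0,0],
  hand=[0,0,0.35,0.5,0.7,0.9,0.9,0.9,0.9,0.9,0.9,0.9,0.9,0.9],
)

```text
time: 20.98
ee_pos: [0.4152, -0.3083, 0.4145]
tool_rot: [[0.002, 0.02, 1.0], [-0.001, 1.0, -0.02], [-1.0, -0.001, 0.002]]
contact_force: [-0.2, -0.1, -0.0]
opening: 0.0768
```

Run:
```python
from h import *
im=viewer.get_image("side");C=cloud(im).reshape(-1,3)
for n,bands in [((.415,-.408),[(.02,.06),(.09,.112)]),((.415,-.308),[(.015,.034),(.12,.165)])]:
  D=C[np.hypot(C[:,0]-n[0],C[:,1]-n[1])<.03]
  for a,b in bands:
    Q=D[(D[:,2]>a)&(D[:,2]<b)]
    if len(Q)>5: print(a,len(Q),circ(Q))
im=viewer.get_image("top");C=cloud(im).reshape(-1,3)
D=C[(abs(C[:,0]-.599)<.031)&(abs(C[:,1]+.2875)<.07)&(C[:,2]>.017)]
r=cv2.minAreaRect(D[:,:2].astype(np.float32));print(r,np.percentile(D[:,2],[5,50,95]),len(D))
s=read_state();print(s["ee_pos"])
save(im,"t3.png",(140,310,200,400),3)
```

```text
0.02 47 [ 0.4163 -0.4076  0.0138]
0.015 218 [ 0.4166 -0.3092  0.0244]
0.12 335 [ 0.4164 -0.3071  0.0106]
((0.6002095341682434, -0.2877276539802551), (0.027519019320607185, 0.054008133709430695), 89.54446411132812) [0.02113851 0.02401057 0.02683614] 363
[ 0.41513327 -0.30809176  0.41277747]
```

View pics/t3.png

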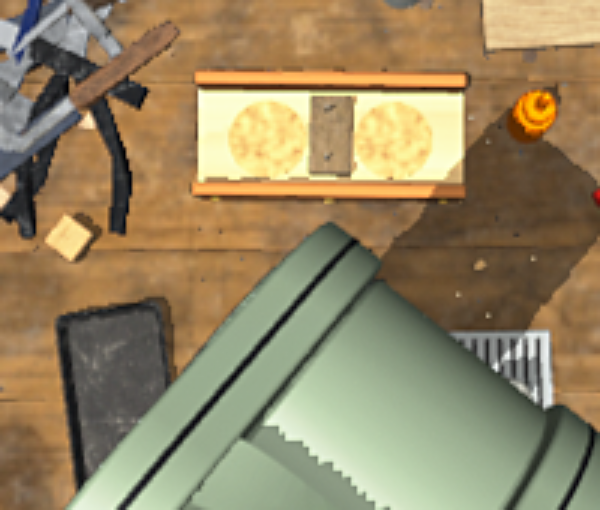

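Top view: the jig is at (330,135) in the crop between the two bare cork discs, and both movers are off. I'll go above the jig with the jaws along y.

>>> play_rows(
  offset=[
    [0.2,0.02,0],
    [0.4,0.04,0],
    [0.6,0.07,0],
    [0.738,0.082,0],
    [0.738,0.082,0],
    [0.738,0.082,0],
    [0.738,0.082,-0.2],
    [0.738,0.082,-0.4],
    [0.738,0.082,-0.6],
    [0.738,0.082,-0.65],
    [0.738,0.082,-0.65],
    [0.738,0.082,-0.65],
    [0.738,0.082,-0.65],
  ],
  turn=[-0.06,-0.12,-0.18,-0.24,-0.3,-0.36,-0.42,-0.48,-0.5,-0.5,-0.5,-0.5,-0.5],
  hand=[0.65,0.65,0.65,0.65,0.65,0.65,0.65,0.65,0.65,0.65,0.65,0.65,0.65],
  force=40,
)

```text
time: 22.7
ee_pos: [0.5999, -0.2879, 0.2521]
tool_rot: [[0.002, 1.0, -0.019], [-0.001, -0.019, -1.0], [-1.0, 0.002, 0.001]]
contact_force: [0.4, -0.0, 1.0]
opening: 0.0553
```

Run:
```python
from h import *
s=read_state();print(s["ee_pos"],s["joints"][6],s["opening"])
im=find("wrist",["jig_mid"]);save(im,"w4.png")
```

```text
[ 0.59990346 -0.28788113  0.25214218] -0.764141065389626 0.05530327326705921
wrist jig_mid 0.7 [ 0.6031 -0.2876  0.0154]
```

View pics/w4.png

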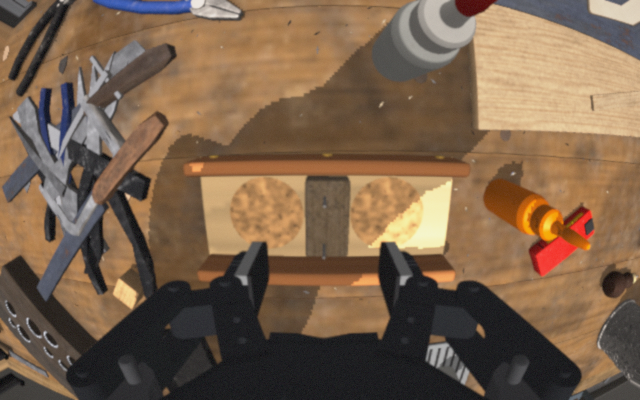

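The jig is centred between the fingers at (326,218). I'll descend and pinch.

>>> play_rows(
  offset=[
    [0,0,-0.1],
    [0,0,-0.18],
    [0,0,-0.24],
    [0,0,-0.276],
    [0,0,-0.276],
    [0,0,-0.276],
    [0,0,-0.276],
    [0,0,-0.276],
    [0,0,-0.276],
    [0,0,-0.276],
    [0,0,-0.276],
    [0,0,-0.276],
    [0,0,-0.276],
  ],
  turn=[0,0,0,0,0,0,0,0,0,0,0,0,0],
  hand=[0.65,0.65,0.65,0.65,0.65,0.65,0,0,0,0,0,0,0],
  force=40,
)

```text
time: 24.42
ee_pos: [0.5998, -0.2877, 0.1823]
tool_rot: [[0.001, 1.0, -0.019], [-0.0, -0.019, -1.0], [-1.0, 0.001, 0.0]]
contact_force: [-1.1, 0.8, 6.8]
opening: 0.0288
```

>>> play_rows(
  offset=[
    [0,0,0.04],
    [0,0,0.1],
    [0,0,0.2],
    [0,0,0.3],
    [0,0,0.36],
    [0,0,0.36],
    [0,0,0.36],
  ],
  turn=[0,0,0,0,0,0,0],
  hand=[0,0,0,0,0,0,0],
)

```text
time: 25.3
ee_pos: [0.5996, -0.2875, 0.2709]
tool_rot: [[-0.001, 1.0, -0.02], [0.001, -0.02, -1.0], [-1.0, -0.001, -0.001]]
contact_force: [-0.3, 0.4, -0.9]
opening: 0.0293
```

Run:
```python
from h import *
s=read_state();print(s["ee_pos"],s["opening"],s["contact_force"])
im=viewer.get_image("top")
P=seg("top",im,"tray",(.416,-.138))
for z in (.008,.011):
    Q=P[P[:,2]>z];r=cv2.minAreaRect(Q[:,:2].astype(np.float32));print(len(Q),r,P[:,2].max())
im=viewer.get_image("side");P=seg("side",im,"tray",(.416,-.138))
Q=P[P[:,2]>.009];print("side",cv2.minAreaRect(Q[:,:2].astype(np.float32)))
find("wrist",["jig_mid"]);find("side",["jig_mid"])
```

```text
[ 0.59958557 -0.28752449  0.27088332] 0.029283048963959734 [-0.27136313  0.39723113 -0.87849683]
260 ((0.41899144649505615, -0.14969313144683838), (0.10617871582508087, 0.15248557925224304), 66.46228790283203) 0.49508425848008764
212 ((0.41874030232429504, -0.15026968717575073), (0.10492096841335297, 0.15248557925224304), 66.46228790283203) 0.49508425848008764
side ((0.4169483482837677, -0.14193199574947357), (0.12953509390354156, 0.07825228571891785), 8.144233703613281)
wrist jig_mid 0.6 [ 0.6008 -0.2848  0.104 ]
side jig_mid 0.72 [ 0.4119 -0.3598 -0.0018]
side jig_mid 0.57 [ 0.603  -0.2857  0.099 ]
```

>>> play_rows(
  offset=[
    [-0.08,0.06,0],
    [-0.16,0.13,0],
    [-0.24,0.19,0],
    [-0.32,0.26,0],
    [-0.4,0.32,0],
    [-0.48,0.39,0],
    [-0.56,0.45,0],
    [-0.64,0.52,0],
    [-0.7,0.57,0],
    [-0.734,0.594,0],
    [-0.734,0.594,0],
    [-0.734,0.594,-0.05],
    [-0.734,0.594,-0.12],
    [-0.734,0.594,-0.18],
    [-0.734,0.594,-0.2],
    [-0.734,0.594,-0.2],
    [-0.734,0.594,-0.2],
  ],
  turn=[0.05,0.1,0.15,0.2,0.25,0.3,0.35,0.4,0.45,0.5,0.54,0.552,0.552,0.552,0.552,0.552,0.552],
  hand=[0,0,0,0,0,0,0,0,0,0,0,0,0,0,0,0,0],
)

```text
time: 27.82
ee_pos: [0.4162, -0.1393, 0.222]
tool_rot: [[0.0, -0.143, 0.99], [-0.0, 0.99, 0.143], [-1.0, -0.0, 0.0]]
contact_force: [0.0, -0.7, -0.0]
opening: 0.0287
```

Run:
```python
from h import *
s=read_state();print(s["ee_pos"],s["opening"])
im=find("wrist",["jig_mid","tray"]);save(im,"w5.png")
```

```text
[ 0.41624955 -0.13925018  0.22199247] 0.02870634981954636
wrist jig_mid 0.82 [ 0.4197 -0.1353  0.0537]
```

View pics/w5.png

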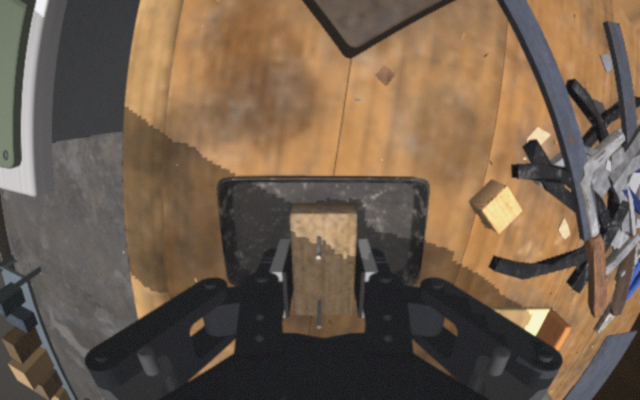

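Run:
```python
from h import *
im=viewer.get_image("wrist");K=np.array(im["intrinsics"]);R=np.array(im["attitude"]);t=np.array(im["xyz"])
for u,v,z in [(322,178,.016),(224,182,.016),(428,182,.016),(322,184,.016)]:
    x=np.array([u-K[0,2],v-K[1,2]]);r=np.hypot(*x);th=r/K[0,0]
    d=R@np.r_[x/r*np.sin(th),np.cos(th)];print((t+d*(z-t[2])/d[2]).round(4))
```

```text
[ 0.4114 -0.1064  0.016 ]
[ 0.3535 -0.1168  0.016 ]
[ 0.4748 -0.0991  0.016 ]
[ 0.4119 -0.1099  0.016 ]
```

>>> play_rows(
  offset=[
    [0.004,-0.008,-0.04],
    [0.004,-0.008,-0.08],
    [0.004,-0.008,-0.12],
    [0.004,-0.008,-0.15],
    [0.004,-0.008,-0.165],
    [0.004,-0.008,-0.172],
    [0.004,-0.008,-0.172],
    [0.004,-0.008,-0.172],
  ],
  turn=[0,0,0,0,0,0,0,0],
  hand=[0,0,0,0,0,0,0,0],
)

```text
time: 29.02
ee_pos: [0.4172, -0.1412, 0.1789]
tool_rot: [[0.0, -0.143, 0.99], [-0.0, 0.99, 0.143], [-1.0, -0.0, 0.0]]
contact_force: [0.8, 0.2, 0.2]
opening: 0.029
```

>>> play_rows(
  offset=[
    [0,0,-0.002],
    [0,0,-0.002],
    [0,0,-0.002],
    [0,0,-0.002],
    [0,0,-0.002],
    [0,0,-0.002],
    [0,0,0.08],
    [0,0,0.25],
    [0,0,0.5],
    [0,0,0.7],
    [0,0,0.8],
    [0,0,0.8],
    [0,0,0.8],
  ],
  turn=[0,0,0,0,0,0,0,0,0,0,0,0,0],
  hand=[0,0.4,0.5,0.6,0.6,0.6,0.6,0.8,0.9,0.9,0.9,0.9,0.9],
)

```text
time: 30.65
ee_pos: [0.4171, -0.1411, 0.3781]
tool_rot: [[-0.001, -0.143, 0.99], [0.0, 0.99, 0.143], [-1.0, 0.0, -0.001]]
contact_force: [-0.5, 0.0, 0.4]
opening: 0.0769
```

Run:
```python
from h import *
s=read_state();print(s["ee_pos"],s["opening"],s["contact_force"])
im=find("side",["jig_mid","tray"]);im=find("wrist",["jig_mid","tray"]);save(im,"w6.png")
K=np.array(im["intrinsics"]);R=np.array(im["attitude"]);print(im["xyz"])
```

```text
[ 0.41708089 -0.14113751  0.37808486] 0.07689709248929427 [-0.54907484  0.02958469  0.37423493]
side jig_mid 0.78 [ 0.4174 -0.1413  0.0058]
side tray 0.97 [ 0.4154 -0.1382  0.001 ]
side tray 0.26 [ 0.5296 -0.1107  0.0008]
wrist jig_mid 0.61 [ 0.4218 -0.1431  0.0101]
wrist tray 0.73 [ 0.414  -0.1431  0.0012]
[ 0.40779806 -0.07264023  0.34741019]
```

View pics/w6.png

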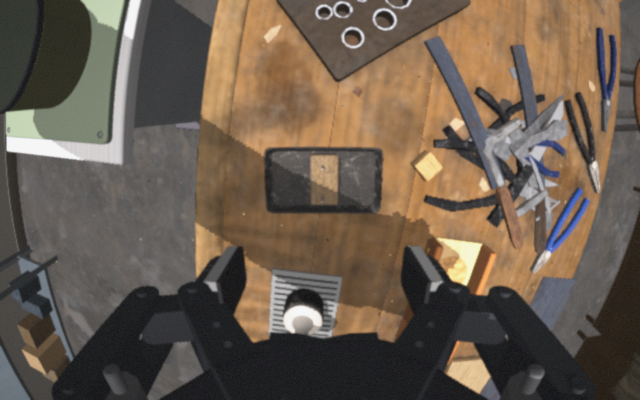

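The jig lies in the tray with its centre at (324,180), and the tray spans 266–382 by 148–212, so it is centred. I'll fetch the tamper.

>>> play_rows(
  offset=[
    [-0.002,-0.2,0.04],
    [-0.004,-0.4,0.04],
    [-0.008,-0.58,0.04],
    [-0.008,-0.668,0.04],
    [-0.008,-0.668,0],
    [-0.008,-0.668,-0.1],
    [-0.008,-0.668,-0.22],
    [-0.008,-0.668,-0.32],
    [-0.008,-0.668,-0.36],
    [-0.008,-0.668,-0.36],
    [-0.008,-0.668,-0.36],
    [-0.008,-0.668,-0.36],
    [-0.008,-0.668,-0.36],
    [-0.008,-0.668,-0.36],
    [-0.008,-0.668,-0.36],
    [-0.008,-0.668,-0.36],
    [-0.008,-0.668,-0.36],
    [-0.008,-0.668,-0.36],
    [-0.008,-0.668,-0.36],
  ],
  turn=[-0.02,-0.04,-0.052,-0.052,-0.052,-0.052,-0.052,-0.052,-0.052,-0.052,-0.052,-0.052,-0.052,-0.052,-0.052,-0.052,-0.052,-0.052,-0.052],
  hand=[0.9,0.9,0.9,0.9,0.9,0.9,0.9,0.9,0.9,0.9,0.9,0,0,0,0,0,0,0,0],
  force=80,
)

```text
time: 33.33
ee_pos: [0.4154, -0.3082, 0.2892]
tool_rot: [[0.001, 0.02, 1.0], [-0.0, 1.0, -0.02], [-1.0, -0.0, 0.001]]
contact_force: [-0.5, 1.1, 10.5]
opening: 0.0254
```

>>> play_rows(
  offset=[
    [0,0,0.02],
    [0,0,0.06],
    [0,0,0.12],
    [0,0,0.2],
    [0,0,0.28],
    [0,0,0.32],
    [0,0,0.32],
    [0,0,0.32],
  ],
  turn=[0,0,0,0,0,0,0,0],
  hand=[0,0,0,0,0,0,0,0],
)

```text
time: 34.33
ee_pos: [0.4151, -0.3081, 0.3681]
tool_rot: [[-0.001, 0.02, 1.0], [0.001, 1.0, -0.02], [-1.0, 0.001, -0.001]]
contact_force: [-0.9, -0.7, -6.8]
opening: 0.0254
```

>>> play_rows(
  offset=[
    [0.05,0.02,0],
    [0.13,0.05,0],
    [0.22,0.08,0],
    [0.31,0.11,0],
    [0.4,0.14,0],
    [0.49,0.175,0],
    [0.58,0.21,0],
    [0.66,0.235,0],
    [0.71,0.255,0],
    [0.734,0.262,0],
    [0.734,0.262,0],
    [0.734,0.262,-0.06],
    [0.734,0.262,-0.13],
    [0.734,0.262,-0.2],
    [0.734,0.262,-0.25],
    [0.734,0.262,-0.28],
    [0.734,0.262,-0.295],
    [0.734,0.262,-0.298],
    [0.734,0.262,-0.298],
    [0.734,0.262,-0.298],
  ],
  turn=[0,0,0,0,0,0,0,0,0,0,0,0,0,0,0,0,0,0,0,0],
  hand=[0,0,0,0,0,0,0,0,0,0,0,0,0,0,0,0,0,0,0,0],
)

```text
time: 36.83
ee_pos: [0.5987, -0.2427, 0.2945]
tool_rot: [[0.0, 0.02, 1.0], [-0.0, 1.0, -0.02], [-1.0, -0.0, 0.0]]
contact_force: [-1.1, -0.2, -6.6]
opening: 0.0254
```

Run:
```python
from h import *
im=viewer.get_image("side");C=cloud(im).reshape(-1,3)
D=C[np.hypot(C[:,0]-.5985,C[:,1]+.2425)<.03]
for a,b in [(.02,.038),(.06,.1)]:
    Q=D[(D[:,2]>a)&(D[:,2]<b)]; print(a,len(Q),circ(Q))
im=find("top",["tamper_mid"])
```

```text
0.02 202 [ 0.5993 -0.244   0.0249]
0.06 171 [ 0.599  -0.2427  0.0071]
top tamper_mid 0.5 [ 0.5975 -0.2456  0.093 ]
```

Side-view fits match the original (0.5996, -0.2434). I'll lower it.

>>> play_rows(
  offset=[
    [0,0,-0.006],
    [0,0,-0.01],
    [0,0,-0.014],
    [0,0,-0.014],
    [0,0,-0.014],
  ],
  turn=[0,0,0,0,0],
  hand=[0,0,0,0,0],
)

```text
time: 37.6
ee_pos: [0.5988, -0.2428, 0.2914]
tool_rot: [[0.001, 0.02, 1.0], [-0.0, 1.0, -0.02], [-1.0, -0.0, 0.001]]
contact_force: [-1.6, 0.3, 6.0]
opening: 0.0248
```

Contact (force −6.6 → +6). I'll release, rise, then go to the bottle.

>>> play_rows(
  offset=[
    [0,0,0.002],
    [0,0,0.002],
    [0,0,0.002],
    [0,0,0.002],
    [0,0,0.002],
    [0,0,0.002],
    [0,0,0.002],
    [0,0,0.002],
    [0,0,0.1],
    [0,0,0.25],
    [0,0,0.4],
    [0,0,0.44],
    [0,0,0.44],
  ],
  turn=[0,0,0,0,0,0,0,0,0,0,0,0,0],
  hand=[0,0.35,0.5,0.7,0.9,0.9,0.9,0.9,0.9,0.9,0.9,0.9,0.9],
  force=25,
)

```text
time: 39.22
ee_pos: [0.5987, -0.2427, 0.4006]
tool_rot: [[0.0, 0.02, 1.0], [-0.0, 1.0, -0.02], [-1.0, -0.0, 0.0]]
contact_force: [0.8, 0.4, -0.6]
opening: 0.0773
```

Run:
```python
from h import *
im=viewer.get_image("side");C=cloud(im).reshape(-1,3)
for n,bands in [((.415,-.408),[(.02,.06),(.066,.08),(.09,.112)]),((.5985,-.2425),[(.02,.038),(.06,.1),(.12,.165)])]:
  D=C[np.hypot(C[:,0]-n[0],C[:,1]-n[1])<.03]
  for a,b in bands:
    Q=D[(D[:,2]>a)&(D[:,2]<b)]
    if len(Q)>5: print(a,len(Q),circ(Q))
print(read_state()["ee_pos"])
```

```text
0.02 226 [ 0.4165 -0.4067  0.0126]
0.066 72 [ 0.4161 -0.4066  0.0084]
0.09 35 [ 0.416  -0.4073  0.0028]
0.02 243 [ 0.599  -0.2433  0.0242]
0.06 161 [ 0.5989 -0.2424  0.0069]
0.12 348 [ 0.5987 -0.2415  0.0109]
[ 0.59860359 -0.24264099  0.39980024]
```

>>> play_rows(
  offset=[
    [-0.2,-0.18,0],
    [-0.4,-0.36,0],
    [-0.6,-0.54,0],
    [-0.737,-0.66,0],
    [-0.737,-0.66,0],
    [-0.737,-0.66,0],
    [-0.737,-0.66,-0.2],
    [-0.737,-0.66,-0.4],
    [-0.737,-0.66,-0.55],
    [-0.737,-0.66,-0.65],
    [-0.737,-0.66,-0.695],
    [-0.737,-0.66,-0.695],
    [-0.737,-0.66,-0.695],
    [-0.737,-0.66,-0.695],
    [-0.737,-0.66,-0.695],
    [-0.737,-0.66,-0.695],
    [-0.737,-0.66,-0.695],
    [-0.737,-0.66,-0.695],
    [-0.737,-0.66,-0.695],
    [-0.737,-0.66,-0.695],
  ],
  turn=[0,0,0,0,0,0,0,0,0,0,0,0,0,0,0,0,0,0,0,0],
  hand=[0.9,0.9,0.9,0.9,0.9,0.9,0.9,0.9,0.9,0.9,0.9,0.9,0,0,0,0,0,0,0,0],
  force=25,
)

```text
time: 41.78
ee_pos: [0.4146, -0.4079, 0.2275]
tool_rot: [[0.001, 0.02, 1.0], [-0.001, 1.0, -0.02], [-1.0, -0.001, 0.001]]
contact_force: [0.3, 0.1, 5.8]
opening: 0.0267
```

>>> play_rows(
  offset=[
    [0,0,0.02],
    [0,0,0.06],
    [0,0,0.14],
    [0,0,0.24],
    [0,0,0.34],
    [0,0,0.36],
    [0,0,0.36],
  ],
  turn=[0,0,0,0,0,0,0],
  hand=[0,0,0,0,0,0,0],
)

```text
time: 42.65
ee_pos: [0.4144, -0.4076, 0.3169]
tool_rot: [[-0.0, 0.02, 1.0], [0.0, 1.0, -0.02], [-1.0, 0.0, -0.0]]
contact_force: [-0.9, 1.0, -1.0]
opening: 0.0259
```

>>> play_rows(
  offset=[
    [0.1,0.03,0],
    [0.2,0.08,0],
    [0.3,0.12,0],
    [0.4,0.16,0],
    [0.5,0.2,0],
    [0.6,0.25,0],
    [0.68,0.28,0],
    [0.728,0.296,0],
    [0.728,0.296,0],
    [0.728,0.296,-0.08],
    [0.728,0.296,-0.16],
    [0.728,0.296,-0.24],
    [0.728,0.296,-0.3],
    [0.728,0.296,-0.325],
    [0.728,0.296,-0.335],
    [0.728,0.296,-0.335],
    [0.728,0.296,-0.335],
  ],
  turn=[0,0,0,0,0,0,0,0,0,0,0,0,0,0,0,0,0],
  hand=[0,0,0,0,0,0,0,0,0,0,0,0,0,0,0,0,0],
)

```text
time: 44.78
ee_pos: [0.5965, -0.3337, 0.2337]
tool_rot: [[0.001, 0.02, 1.0], [-0.0, 1.0, -0.02], [-1.0, -0.0, 0.001]]
contact_force: [-1.0, -0.4, -0.4]
opening: 0.0262
```

>>> play_rows(
  offset=[
    [0,0,-0.006],
    [0,0,-0.01],
    [0,0,-0.01],
    [0,0,-0.01],
  ],
  turn=[0,0,0,0],
  hand=[0,0,0,0],
)

```text
time: 45.28
ee_pos: [0.5964, -0.3337, 0.2307]
tool_rot: [[-0.0, 0.02, 1.0], [0.0, 1.0, -0.02], [-1.0, 0.0, -0.0]]
contact_force: [0.2, -0.6, -0.9]
opening: 0.0262
```

>>> play_rows(
  offset=[
    [0,0,-0.003],
    [0,0,-0.005],
    [0,0,-0.005],
    [0,0,-0.005],
  ],
  turn=[0,0,0,0],
  hand=[0,0,0,0],
)

```text
time: 45.78
ee_pos: [0.5965, -0.3337, 0.2296]
tool_rot: [[0.0, 0.02, 1.0], [-0.0, 1.0, -0.02], [-1.0, -0.0, 0.0]]
contact_force: [0.4, 0.8, 4.3]
opening: 0.0265
```

Light contact. I'll release and retreat up, then toward the robot.

>>> play_rows(
  offset=[
    [0,0,0.001],
    [0,0,0.001],
    [0,0,0.001],
    [0,0,0.001],
    [0,0,0.001],
    [0,0,0.001],
    [0,0,0.001],
    [0,0,0.001],
    [0,0,0.1],
    [0,0,0.3],
    [0,0,0.5],
    [0,0,0.7],
    [0,0,0.75],
    [-0.4,0.6,0.75],
    [-0.4,0.9,0.75],
    [-0.4,0.9,0.75],
    [-0.4,0.9,0.75],
    [-0.4,0.9,0.75],
    [-0.4,0.9,0.75],
  ],
  turn=[0,0,0,0,0,0,0,0,0,0,0,0,0,0,0,0,0,0,0],
  hand=[0,0.3,0.5,0.7,0.8,0.8,0.8,0.8,0.8,0.8,0.8,0.8,0.8,0.8,0.8,0.8,0.8,0.8,0.8],
)

```text
time: 48.15
ee_pos: [0.4965, -0.1087, 0.4168]
tool_rot: [[-0.0, 0.019, 1.0], [-0.0, 1.0, -0.019], [-1.0, -0.0, -0.0]]
contact_force: [0.1, 0.0, -0.1]
opening: 0.0682
```

Run:
```python
from h import *
s=read_state();print(s["time"],s["ee_pos"],s["contact_force"])
im=viewer.get_image("side");C=cloud(im).reshape(-1,3)
for n,bands in [((.597,-.333),[(.04,.066),(.072,.084),(.095,.115)]),((.5985,-.2425),[(.02,.038),(.06,.1),(.12,.165)])]:
  D=C[np.hypot(C[:,0]-n[0],C[:,1]-n[1])<.03]
  for a,b in bands:
    Q=D[(D[:,2]>a)&(D[:,2]<b)]
    if len(Q)>5: print(a,len(Q),circ(Q))
save(im,"s7.png",(120,340,200,460),2.4)
find("side",["jig_mid","tray","cutter_case","wood_cube","bottle_mid"])
find("top",["bottle_mid","cutter_case","wood_cube"])
```

```text
48.15 [ 0.49654254 -0.10869349  0.41680928] [ 0.06124808  0.02645389 -0.07628285]
0.04 169 [ 0.597  -0.331   0.0112]
0.072 76 [ 0.5973 -0.332   0.0081]
0.095 29 [ 0.5976 -0.3322  0.0028]
0.02 229 [ 0.5991 -0.2435  0.0243]
0.06 160 [ 0.5989 -0.2426  0.007 ]
0.12 347 [ 0.5987 -0.2415  0.0109]
side jig_mid 0.83 [ 0.419  -0.1373  0.009 ]
side jig_mid 0.59 [ 0.5968 -0.3365  0.0584]
side tray 0.81 [ 0.4185 -0.1421 -0.0014]
side cutter_case 0.71 [ 0.5953 -0.3347  0.0589]
side cutter_case 0.63 [ 0.5676 -0.5157 -0.0031]
side cutter_case 0.36 [ 0.5319 -0.1155  0.0028]
side wood_cube 0.74 [ 0.532  -0.111  -0.0016]
side bottle_mid 0.82 [ 0.5948 -0.335   0.059 ]
side bottle_mid 0.72 [ 0.6072 -0.4319  0.0582]
side bottle_mid 0.59 [ 0.7128 -0.3416  0.0696]
top bottle_mid 0.77 [ 0.7092 -0.3407  0.0745]
top bottle_mid 0.62 [ 0.6127 -0.4262  0.0566]
top bottle_mid 0.6 [ 0.5961 -0.3297  0.0583]
top bottle_mid 0.44 [ 0.5991 -0.2871 -0.001 ]
top cutter_case 0.74 [ 5.652e-01 -5.121e-01  5.000e-04]
top wood_cube 0.53 [ 0.5318 -0.1074 -0.0023]
```

View pics/s7.png

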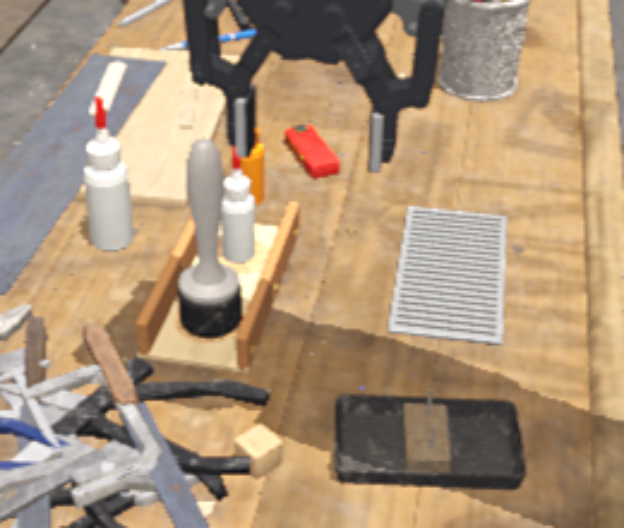

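The tamper (208,240) and bottle (238,215) stand upright in the caddy, the jig lies nails up in the middle of the tray (428,435), the mat is empty and the bystanders are untouched. I'll hand it in.

```bash
python3 -c "
from bench import manip;print(manip.finish_job())"
```

```text
the job is handed in; nothing more can be done
None
```

The job is done and handed in at about 48 s, in the order you asked. I stood the bottle and then the tamper on the mat. Then I laid the jig block in the tray, and put the tamper and bottle back on their own cork discs.

**Final checks:**
- **Caddy:** in the side camera, the bottle and tamper are both upright and within about 1 mm of where they started.
- **Tray:** the jig block lies flat, nails up, and centred to within a few mm. Its long side runs across the tray.
- **Bystanders:** the red blade dispenser, the wooden cube and the two look-alike bottles have not moved, within the detectors' accuracy.
- **Robot:** it was clear of everything at hand-in. The largest force I saw in the end-of-move readings was 18 N, briefly, when the bottle met the mat.

**Disagreements:** the tray-centre estimates differed by up to about 7 mm in y (−0.135 to −0.142), so I placed the block at about −0.141; the wrist picture afterwards showed it centred. In the last look the detectors also gave a few wrong labels, such as calling the bottle a blade dispenser. The picture and depth data contradicted these, so I ignored them.

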